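Slide the drip tray home in the coffee machine

ROBOT

A 7-joint arm with a two-finger parallel gripper is mounted at the origin on the work surface. World frame = base frame: x ahead of the robot, y to its left, z up, the work surface at z = 0. Lengths are in m, angles in rad, forces in N, time in s.
With the tool pointing down it reaches from about 0.4 to 0.85 m from the base axis. Payload 4.5 kg.
Tool frame: the origin (TCP) lies midway between the tips of the shut fingers; the grasp point (between the pads) lies 19 mm behind it; z points along the fingers, y is the direction in which the jaws open and shut (so a half turn about z gives the same grasp; the last joint's range is limited). The gripper opens to 88 mm and grips with 3 to 60 N. Pads are 18 mm wide; open, the fingers measure 123 mm over their backs; the gripper's body (75 mm by 187 mm) begins 45 mm behind the grasp point.
Start: joints at [-1.1, 0.689, -0.195, 1.565, 0.157, 0.902, -0.215], TCP at [0.264, 0.566, 0.239] pointing down, gripper open.
Joint ranges: [-3.01, 3.01], [-0.46, 2.08], [-1.47, 1.51], [0.13, 2.56], [-1, 4.14], [0.04, 2.09], [-2.66, 2.66]. Speed limits (rad/s): [2.57, 2.57, 3.14, 3.14, 3.14, 3.14, 3.14].

INTERFACE

Orientations are given as a unit quaternion [x, y, z, w].
In Python, from plant import get_state, snapshot, finish_job, find_in gives the robot as it stands.
- The arm moves only by the shell command python3 -m creep 'ROWS' [OPENING] [FORCE]. ROWS is JSON, one flat list of numbers, 6 for each row, row after row: the shift along the tool's x, y, z in mm, then the turn, a rotation vector about the tool's x, y, z in degrees. In form: [tx, ty, tz, wx, wy, wz, tx, ty, tz, wx, wy, wz, ...]. A call has 1 to 5 rows; each row shifts and turns the pose as measured when the row begins, along the tool's axes as they then stand; what a row does not reach is not made up. A row lasts 1/12 s, in which the tool goes at most 41.7 mm and 7.16 degrees, less where a joint would pass 70% of its speed; a pose out of reach is approached as far as the arm can. A call is refused whole if a number of a shift passes 41.7 or a number of a turn 7.16, either way. A call with a gripper value outside its range is refused whole. OPENING is the finger opening in mm, from 0 to 88.1, set as the call begins (- or left out, the last holds). The fingers move at their own pace and stop on an object; FORCE is the grip in N (left out, the last holds). Time passes only in rows, so rows that do not move let the fingers close. It gives the time, the measured TCP pose, the force and the opening at its end, in the units of the state.
- get_state(): the state, without advancing time (a new reading comes with each control period).
- snapshot(name): name is "scene" or "top"; returns a dict with "color" (384x512x3 uint8, red, green, blue), "intrinsics" (3x3 intrinsics, pixels), "extrinsics" (4x4, takes a point from world to camera coordinates). Camera axes: x right, y down, z forward; pixel columns grow to the right and rows downward; lengths in m; the calibration is good to about 2 mm. A picture is of the moment at which its call begins. There is no depth.
- finish_job(): hands the job in, once; it reports no verdict.
Trained networks look in the newest picture that a camera, given by its name, has taken for a name from the list of things; names that differ only in an ending like _2 or _b are one class to them, and where a whole thing is asked for, a point or a joint stands for the part that bears it (a point fixed in the world has none). Each returns a list of dicts, best first, with "score" (0 to 1); they miss things now and then, are a little off and sometimes report something else, mostly with a low value. They report only what shows in the picture. A call takes as long as a camera call. They do not tell look-alikes from the thing itself.
- find_in(thing, camera): "xy" ([column, row] in pixels, amid what is visible of it).
The state is a dict: "clock": time; "q": joint angles; "qd": joint speeds; "joint_torque": joint torques, N m; "tool_pos": TCP position; "eef_rot": TCP orientation; "contact_force": force on the tool from outside, world axes, zero at the start; "moment": the same for the moment, N m; "opening": opening from 0.0 (shut) to 1.0 (fully open).
Only numpy, scipy, OpenCV 4.12 (cv2) and the standard library are available. Lean on these libraries where they do the work, as an engineer would, in place of code of your own. Each camera call takes 0.05 s, during which the arm holds its last target.

TASK

The coffee machine's steel drip tray lies on the counter in front of the machine. Without lifting it off the counter, slide it straight into the bay in the machine's foot, past the stiff catch and fully home, and seat it with one firm push of about 20 N against the stop at the back, never ramming it (40 N would break the stop). Leave the other things on the counter where they are.

Things in the scene. Friction and masses are not known exactly. Their poses are not given: they have to be found in the camera images.
- machine: White coffee machine, fixed, 240 mm wide, 430 deep, 340 high. Origin on the counter in the middle of the tray bay's mouth, in the plane of the machine's front; x points level into the bay, y across it, z up. The foot that holds the bay is 240 mm wide, 45 mm high, from x = 0 to the tower at x = 0.17. The bay is 123 mm wide, 150 mm deep.
- mouth (a point): Middle of the bay's mouth, 13 mm above the counter; axes as the machine's. The bay has no floor: the tray slides on the counter. Side walls are 26 mm high and flare outward by 2 mm over the first 10 mm; lips on top of them overhang the bay by 7.5 mm on each side; between the lips it is open above.
- spout (a point): Underside of the spout head, 160 mm above the counter, 70 mm wide, over the foot from x = 0.115 to the tower; two nozzles hang 20 mm lower, and a thin steam pipe at y = -0.095 reaches down to 120 mm.
- tray: Loose steel drip tray, a closed slab 140 x 120 x 22 mm, 0.35 to 0.7 kg, black slotted grate on top; 1 to 6 N slide it. Origin: centre of its underside; x along its length to the nose, which goes in first; the end at x = -0.07 is pushed. It starts pointing at the machine within 0.35 rad. Fully home, its origin is 70 mm short of the stop: machine x = 0.052 to 0.066, so it stays 4 to 18 mm proud.
- cup: White cup, 64 mm wide, 55 mm high, loose; origin: centre of its underside. Leave alone.
- sugar: White lidded sugar bowl, 96 mm wide, 86 mm high, loose; origin: centre of its underside. Leave alone.
- tamper: Steel coffee tamper, 56 mm wide, 64 mm high, loose; origin: centre of its underside. Leave alone.
- jug: Steel milk jug with a side handle, 72 mm wide, 90 mm high, loose; origin: centre of its underside. Leave alone.
- syrup: Amber glass bottle with a wooden cap, 56 mm wide, 170 mm high, loose; origin: centre of its underside. Leave alone.
- jar: Amber glass jar with a brass cap, 70 mm wide, 110 mm high, loose; origin: centre of its underside. Leave alone.
- spoon: Steel spoon 150 mm long lying on the counter, loose. Leave alone.
- back (a point): Middle of the bay's rear wall, at x = 0.15, 13 mm above the counter. In front of it stands a rigid stop bar, its face at an unknown depth between x = 0.122 and 0.136: feel for it. From its middle a catch 36 mm wide stands out 8 to 18 mm; it takes about 7 N on top of the sliding friction, yields smoothly, stays where it is pushed and ends level with the stop's face.
Things that resemble listed ones, but are neither listed nor needed, are in the scene too. Several things have the shape of the tray; the one meant has the colours described above.

How it is judged:
On the way, in this order (a step that is already met when the one before it is completed fails the run):
1. the tray's nose is at least 30 mm inside the bay, the tray flat on the counter and straight (x of tray in the frame of machine above -0.04 m and y of tray in the frame of machine between -0.005 and 0.005 m and angle between the x axis of tray and the x axis of machine, either way round below 0.08 rad and height (world z) of tray below 0.005 m), for 0.1 s.
2. the tray, deep in the bay, is pressed against the stop with more than 12 N, if only for a moment (the catch alone takes 7) (x of tray in the frame of machine above 0.049 m and angle between the x axis of tray and the x axis of machine, either way round below 0.04 rad and contact force between tray and machine above 12 N), for 0.01 s.
At the end, for the whole second after the job is handed in: After being pressed against the stop with more than 12 N, the tray lies flat on the counter in the bay, at rest, home at the stop (origin beyond x = 0.049 in the machine's frame), within 4 mm of the bay's middle line and 0.04 rad of straight (x of tray in the frame of machine above 0.049 m and y of tray in the frame of machine between -0.004 and 0.004 m and angle between the x axis of tray and the x axis of machine, either way round below 0.04 rad and angle between tray's own z axis and vertical below 0.05 rad and height (world z) of tray below 0.004 m and linear speed of tray below 0.01 m/s); the robot touches nothing.
It fails at once if the tray is lifted more than 15 mm off the counter (height (world z) of tray above 0.015 m).
It fails at once if the tray is rammed: more than 40 N between tray and machine (contact force between tray and machine above 40 N).
It fails at once if another loose thing (cup, sugar bowl, tamper, jug, syrup bottle, jar or spoon) is moved more than 30 mm (distance of any of cup, sugar, tamper, jug, syrup, jar, spoon from where it was at the start of the episode above 0.03 m).
It also fails if it takes over 67 s, if anything falls off the work surface, if the arm or the gripper's body presses on something with over 40 N, if the wrist force passes 120 N, or if a joint passes its speed limit or range.

## Working session

There is one attempt and no reset: what is moved stays moved. The work goes in short steps, Python scripts to look and compute and a shell command to move; the robot and the scene stay as the last step left them, time stands still between calls to the robot, and variables do not carry over. Pictures are saved under pics/ and viewed, and the job is handed in when it is done.

```bash
ls; mkdir -p pics; cat > h.py <<'E'
import numpy as np, cv2
from plant import get_state, snapshot, finish_job, find_in
from scipy.spatial.transform import Rotation as R
def snap(cam,name):
    s=snapshot(cam); cv2.imwrite('pics/'+name,s['color'][:,:,::-1]); return s
def ray(s,uv,z):
    K=np.array(s['intrinsics']);E=np.array(s['extrinsics'])
    d=np.linalg.inv(K)@[uv[0],uv[1],1]; Rw=E[:3,:3].T; c=-Rw@E[:3,3]; d=Rw@d
    return c+d*(z-c[2])/d[2]
def proj(s,p):
    K=np.array(s['intrinsics']);E=np.array(s['extrinsics'])
    q=K@(E[:3,:3]@np.array(p)+E[:3,3]); return q[:2]/q[2]
E
python3 - <<'E'
from h import *
for c in ('scene','top'):
    s=snap(c,c+'0.png'); 
    E=np.array(s['extrinsics']);print(c,-E[:3,:3].T@E[:3,3],E[2,:3])
    for t in ('tray','machine','mouth','back','cup','spout','spoon'):
        print(t,[(np.round(d['xy']),round(d['score'],2)) for d in find_in(t,c)])
print(get_state())
E
```

```text
pics
scene [0.92800601 0.5670349  0.82240168] [-0.43532694 -0.41949395 -0.79656468]
tray [(array([413., 249.]), 0.74), (array([290., 167.]), 0.63), (array([216., 232.]), 0.6)]
machine [(array([138.,  85.]), 0.71)]
mouth [(array([136.,  90.]), 0.76)]
back [(array([139.,  87.]), 0.97)]
cup [(array([111., 205.]), 0.95)]
spout [(array([139.,  87.]), 0.75)]
spoon [(array([353., 208.]), 0.93), (array([135.,  84.]), 0.19)]
top [0.42006837 0.17585134 1.49696684] [ 8.90967626e-02 -8.54304101e-04 -9.96022609e-01]
tray [(array([257., 171.]), 0.9), (array([260., 264.]), 0.69), (array([137., 270.]), 0.64)]
machine [(array([410., 187.]), 0.77), (array([181., 160.]), 0.64), (array([173., 198.]), 0.45)]
mouth [(array([412., 187.]), 0.97)]
back [(array([411., 187.]), 0.93), (array([326., 117.]), 0.19)]
cup [(array([329., 120.]), 0.72)]
spout [(array([132., 218.]), 0.64), (array([410., 187.]), 0.3)]
spoon [(array([196., 270.]), 0.63)]
{'clock': 0.8, 'q': array([-1.10018979,  0.68905346, -0.19461083,  1.565284  ,  0.15731928,
        0.90249375, -0.21512288]), 'qd': array([ 0.00047792,  0.00186953,  0.00028215, -0.00107156, -0.00097212,
        0.0009642 ,  0.00014022]), 'joint_torque': array([ 3.27929110e-04, -5.27431762e+01, -1.26688521e+00, -1.53749102e+01,
       -5.18408976e-02, -1.12051584e-03,  2.16337941e-05]), 'tool_pos': array([0.26439679, 0.56636432, 0.23877635]), 'eef_rot': array([2.16662397e-01, 9.76246588e-01, 7.25749034e-05, 1.33886923e-05]), 'contact_force': array([-0.26602267, -0.16245731,  0.80188449]), 'moment': array([0.00476115, 0.01549412, 0.00908879]), 'opening': 0.997361722366977}
```

View pics/scene0.png

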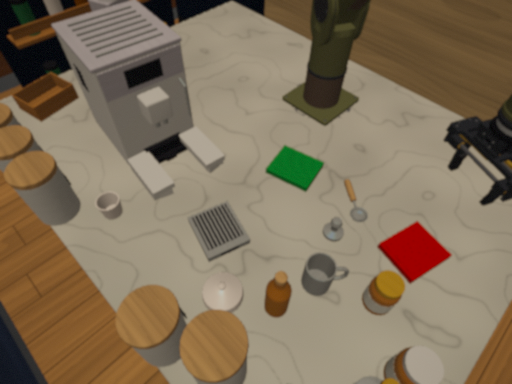

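View pics/top0.png

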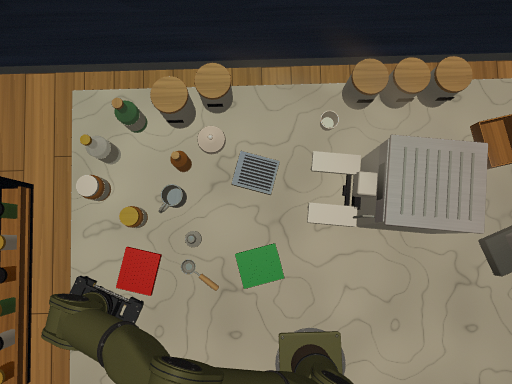

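The thing meant is the steel tray with a black grate, at scene (219,231) and top (257,172). The look-alikes are the green slab at scene (295,168) / top (260,266) and the red slab at scene (413,250) / top (138,271). Next, a close crop to check the choice and measure.

```bash
python3 - <<'E'
from h import *
a=cv2.imread('pics/top0.png'); cv2.imwrite('pics/top0c.png',cv2.resize(a[130:240,220:380],None,fx=5,fy=5,interpolation=cv2.INTER_CUBIC))
a=cv2.imread('pics/scene0.png'); cv2.imwrite('pics/scene0c.png',cv2.resize(a[120:270,110:260],None,fx=4,fy=4,interpolation=cv2.INTER_CUBIC))
s=snapshot('top'); s2=snapshot('scene')
print(ray(s,(257,172),.022),ray(s2,(219,231),.022)); print(ray(s,(310,188),.045))
E
```

```text
[0.64170706 0.15985638 0.022     ] [0.64531283 0.17102529 0.022     ]
[ 0.57934774 -0.01476336  0.045     ]
```

View pics/top0c.png

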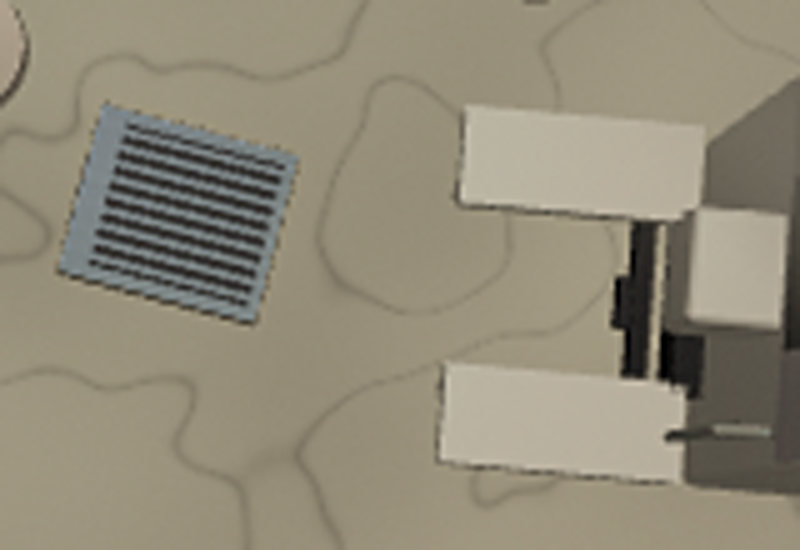

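View pics/scene0c.png

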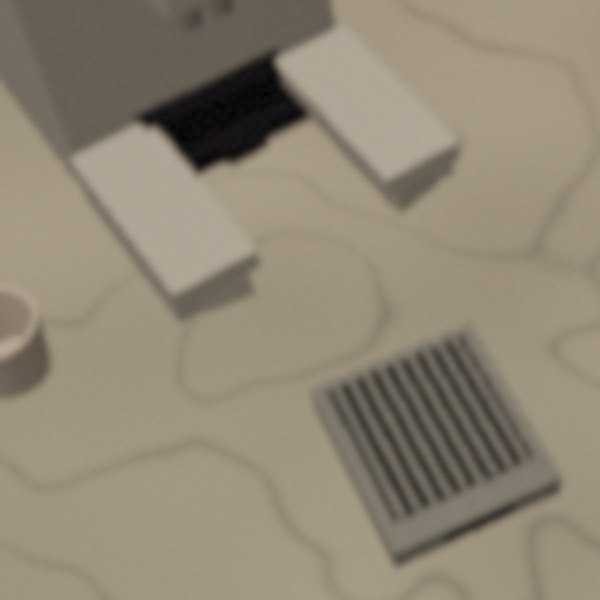

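The crops confirm it: steel with black slots, with the wide border (push end) on the left, away from the machine. Next, a pose fit from the corners in both views.

```bash
cat >> h.py <<'E'
from scipy.optimize import least_squares
def fit(obs,x0):
    # obs: list of (cam, local xyz, uv)
    def f(p):
        c,n=np.cos(p[2]),np.sin(p[2]); r=[]
        for s,l,uv in obs:
            r+=list(proj(s,[p[0]+c*l[0]-n*l[1],p[1]+n*l[0]+c*l[1],l[2]])-uv)
        return r
    o=least_squares(f,x0,loss='soft_l1'); return o.x,np.round(o.fun.reshape(-1,2),1)
E
python3 - <<'E'
from h import *
T=snapshot('top'); S=snapshot('scene')
t=lambda x,y:np.array([(x+.5)/5-.5+220,(y+.5)/5-.5+130])
q=lambda x,y:np.array([(x+.5)/4-.5+110,(y+.5)/4-.5+120])
h=.022
L=[(-.07,.06,h),(.07,.06,h),(.07,-.06,h),(-.07,-.06,h)]
a=[(-.07,.06),]
to=[t(105,102),t(298,158),t(255,325),t(60,272)]
# machine x ~ world -y, machine y(left) ~ world +x
so=[q(397,553),q(313,393),q(468,326),q(558,484)]
mo=[((0,.12,.045),t(463,104)),((0,-.12,.045),t(437,462)),((0,.0535,.045),t(458,205)),((0,-.0535,.045),t(445,363)),((.17,.12,.045),t(705,126)),((.17,-.12,.045),t(683,483))]
ms=[((0,.12,.045),q(175,297)),((0,-.12,.045),q(458,144)),((0,.0535,.045),q(258,256)),((0,-.0535,.045),q(388,183)),((.17,.12,.045),q(72,160))]
for nm,o,x0 in (('tray',[(T,l,u) for l,u in zip(L,to)],[(S,l,u) for l,u in zip(L,so)]),('mach',[(T,l,u) for l,u in mo],[(S,l,u) for l,u in ms])):
    for k in (o,x0,o+x0):
        p,r=fit(k,[.6,.1,-1.5]); print(nm,np.round(p,4)); 
    print(r.tolist())
E
```

```text
tray [ 0.6405  0.165  -1.8673]
tray [ 0.6417  0.1636 -1.8617]
tray [ 0.6411  0.1643 -1.8643]
[[-0.1, 0.1], [1.0, -0.5], [0.5, -0.0], [-0.5, -0.2], [-0.6, 1.4], [-0.4, -0.3], [1.0, -0.1], [1.7, -0.8]]
mach [ 0.5858 -0.0125 -1.6831]
mach [ 0.5858 -0.017  -1.6833]
mach [ 0.5861 -0.0144 -1.685 ]
[[0.2, 0.2], [0.1, -0.1], [-0.2, -0.4], [0.0, -0.3], [2.4, 0.1], [2.2, 0.1], [0.7, 1.3], [1.1, 0.6], [1.0, 0.0], [0.2, 0.9], [-1.4, -0.7]]
```

```bash
python3 - <<'E'
from h import *
T=snapshot('top'); S=snapshot('scene')
M=np.array([.586,-.0144]);a=-1.684
ex=np.array([np.cos(a),np.sin(a)]);ey=np.array([-ex[1],ex[0]])
for th,z in (('sugar',.05),('cup',.03),('syrup',.1),('tamper',.03),('jug',.045)):
  for c,s in (('top',T),('scene',S)):
    for d in find_in(th,c)[:2]:
        p=ray(s,d['xy'],z); print(th,c,np.round(d['xy']),round(d['score'],2),np.round(p,3),np.round([(p[:2]-M)@ex,(p[:2]-M)@ey],3))
a=cv2.imread('pics/scene0.png'); cv2.imwrite('pics/sug.png',cv2.resize(a[180:340,150:310],None,fx=4,fy=4,interpolation=cv2.INTER_CUBIC))
E
```

```text
sugar top [212. 140.] 0.77 [0.749 0.306 0.05 ] [-0.337  0.126]
sugar scene [223. 292.] 0.57 [0.756 0.313 0.05 ] [-0.344  0.132]
cup top [331. 117.] 0.88 [ 0.824 -0.099  0.03 ] [0.057 0.246]
cup scene [109. 203.] 0.55 [ 0.805 -0.104  0.03 ] [0.064 0.228]
cup scene [221. 293.] 0.21 [0.756 0.304 0.03 ] [-0.336  0.133]
syrup top [179. 160.] 0.72 [0.675 0.411 0.1  ] [-0.433  0.04 ]
syrup top [413. 189.] 0.65 [ 0.56  -0.336  0.1  ] [0.323 0.01 ]
syrup scene [276. 294.] 0.68 [0.689 0.411 0.1  ] [-0.434  0.054]
tamper top [196. 239.] 0.5 [0.421 0.371 0.03 ] [-0.364 -0.207]
tamper scene [335. 231.] 0.66 [0.431 0.387 0.03 ] [-0.382 -0.2  ]
jug top [174. 195.] 0.95 [0.568 0.439 0.045] [-0.448 -0.069]
jug top [194. 268.] 0.28 [0.325 0.377 0.045] [-0.359 -0.303]
jug scene [317. 270.] 0.97 [0.558 0.427 0.045] [-0.435 -0.077]
```

View pics/sug.png

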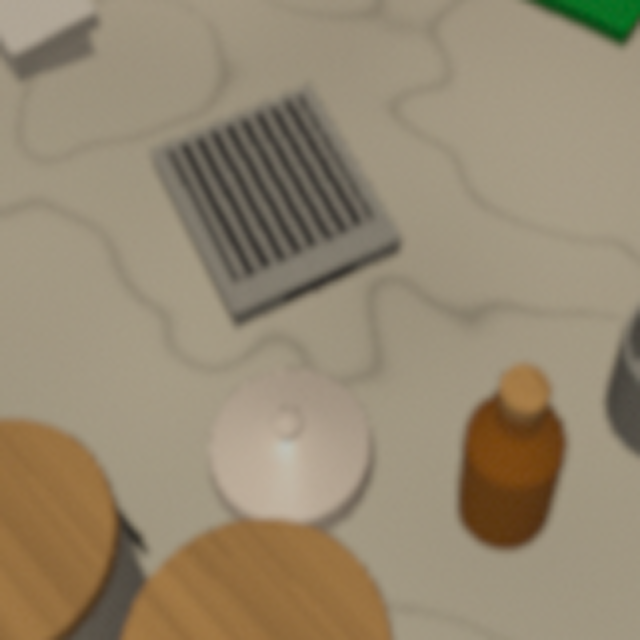

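```bash
cat >> h.py <<'E'
MP=np.array([.586,-.0144]); MA=-1.684
EX=np.array([np.cos(MA),np.sin(MA)]);EY=np.array([-EX[1],EX[0]])
def go(xm,ym,z,yaw_m):
    """remaining shift in tool mm, turn deg; yaw_m = wanted yaw of tool x axis in machine frame"""
    s=get_state(); r=R.from_quat(s['eef_rot']); w=MP+xm*EX+ym*EY
    d=r.inv().apply(np.array([*w,z])-s['tool_pos'])*1000
    A=MA+yaw_m; ax=np.array([np.cos(A),np.sin(A),0]); t=R.from_matrix(np.c_[ax,np.cross([0,0,-1],ax),[0,0,-1]])
    rv=np.degrees((r.inv()*t).as_rotvec())
    p=s['tool_pos'][:2]-MP
    print('t %.2f tcp_m %s z %.4f | shift %s | turn %s | F %s q %s'%(s['clock'],np.round([p@EX*1000,p@EY*1000],1),s['tool_pos'][2],np.round(d,1),np.round(rv,1),np.round(s['contact_force'],1),np.round(s['q'],2)))
E
python3 -m creep '[0,0,0,0,0,-6.2,0,0,0,0,0,-6.2,0,0,0,0,0,-6.2]' 88
python3 -c "
from h import *
go(-.175,.135,.24,-np.pi/2)"
```

```text
clock: 1.85
tool_pos: [0.2642, 0.5665, 0.2389]
eef_rot: [0.05, 0.999, 0.0, 0.001]
contact_force: [-0.5, 0.5, -0.1]
opening: 0.999
t 1.85 tcp_m [-540.9 -385.3] z 0.2389 | shift [-515.7 -372.4   -0.6] | turn [0.  0.1 0.7] | F [-0.5  0.5 -0.1] q [-1.05  0.7  -0.29  1.56  0.23  0.92  0.05]
```

```bash
for i in 1; do python3 -m creep '[-33,-23.8,0,0,0,0,-33,-23.8,0,0,0,0,-33,-23.8,0,0,0,0,-33,-23.8,0,0,0,0,-33,-23.8,0,0,0,0]'; done
python3 -m creep '[-33,-23.8,0,0,0,0,-33,-23.8,0,0,0,0,-33,-23.8,0,0,0,0,-33,-23.8,0,0,0,0,-33,-23.8,0,0,0,0]'
python3 -c "
from h import *
go(-.175,.135,.24,-np.pi/2)"
```

```text
clock: 2.27
tool_pos: [0.4106, 0.4399, 0.238]
eef_rot: [0.036, 0.999, 0.005, -0.004]
contact_force: [0.8, 1.1, -0.1]
opening: 0.998
clock: 2.68
tool_pos: [0.5702, 0.3047, 0.2362]
eef_rot: [0.035, 0.999, 0.005, -0.003]
contact_force: [0.1, 0.9, -0.4]
opening: 1.001
t 2.68 tcp_m [-315.3  -51.7] z 0.2362 | shift [-180.6 -148.    -6.6] | turn [ 0.6 -0.4  2.4] | F [ 0.1  0.9 -0.4] q [-0.37  0.73 -0.35  1.49  0.27  0.96  0.71]
```

```bash
python3 -m creep '[-31,-26,0,0,0,0.7,-31,-26,0,0,0,0.7,-31,-26,0,0,0,0.7,-31,-26,0,0,0,0.7,-31,-26,0,0,0,0.5]'
python3 -c "
from h import *
go(-.175,.135,.1,-np.pi/2)"
```

```text
clock: 3.1
tool_pos: [0.7155, 0.1556, 0.2341]
eef_rot: [0.066, 0.998, 0.006, -0.003]
contact_force: [0.2, -0.1, 1.3]
opening: 1.0
t 3.10 tcp_m [-183.5  109.5] z 0.2341 | shift [-26.5  -9.6 133.8] | turn [ 0.7 -0.4 -1.1] | F [ 0.2 -0.1  1.3] q [-0.13  0.87 -0.34  1.18  0.27  1.14  0.98]
```

```bash
python3 -m creep '[-26.5,-9.6,10,0.7,-0.4,-1,0,0,40,0,0,0,0,0,40,0,0,0,0,0,38,0,0,0]'
python3 -c "
from h import *
go(-.175,.135,.014,-np.pi/2)
snap('top','top1.png');snap('scene','scene1.png')
"
```

```text
clock: 3.43
tool_pos: [0.7599, 0.1255, 0.113]
eef_rot: [0.068, 0.998, -0.001, 0.016]
contact_force: [0.5, -0.2, -0.7]
opening: 0.998
t 3.43 tcp_m [-158.6  157. ] z 0.1130 | shift [25.5 16.  98.2] | turn [-0.1  1.8 -1.3] | F [ 0.5 -0.2 -0.7] q [-0.1   1.03 -0.3   1.17  0.33  0.96  0.99]
```

View pics/scene1.png

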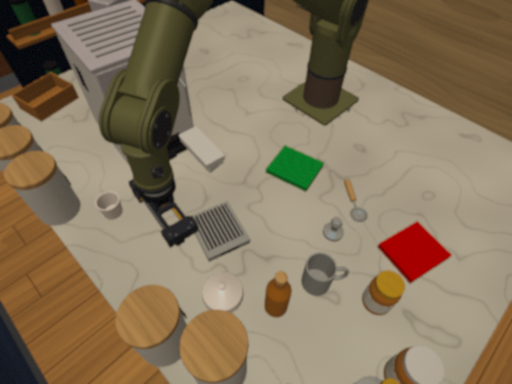

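View pics/top1.png

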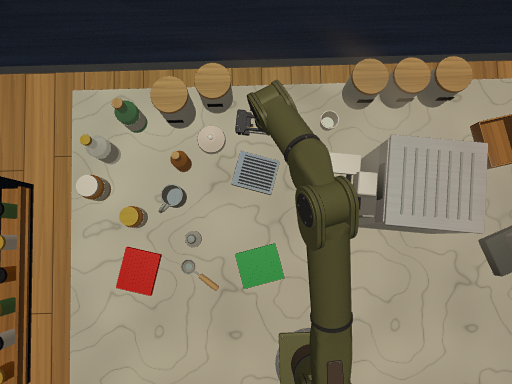

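The tool is clear on the far side of the tray (top view about (250,122)), with the sugar bowl at (211,139) untouched. The quick rows overshoot a little, so I'll continue in smaller ones.

```bash
python3 -m creep '[12,8,20,0,1.7,-1.2,7,4,20,0,0,0,0,0,0,0,0,0]'
python3 -c "
from h import *
go(-.175,.135,.014,-np.pi/2)"
```

```text
clock: 3.78
tool_pos: [0.7374, 0.1399, 0.0689]
eef_rot: [0.056, 0.998, -0.002, -0.006]
contact_force: [-0.9, -0.6, -0.3]
opening: 1.0
t 3.78 tcp_m [-170.4  133. ] z 0.0689 | shift [-2.7  4.9 54.9] | turn [-0.3 -0.7  0. ] | F [-0.9 -0.6 -0.3] q [-0.12  1.08 -0.3   1.21  0.34  0.92  0.98]
```

```bash
python3 -m creep '[-1.5,3,18,0,0,0,0,0,18,0,0,0,0,0,12,0,0,0,0,0,4,0,0,0,0,0,0,0,0,0]'
python3 -c "
from h import *
go(-.175,.135,.014,-np.pi/2)
snap('top','top2.png')
a=cv2.imread('pics/top2.png'); cv2.imwrite('pics/top2c.png',cv2.resize(a[90:240,200:380],None,fx=4,fy=4,interpolation=cv2.INTER_CUBIC))"
```

```text
clock: 4.2
tool_pos: [0.7451, 0.1452, 0.0257]
eef_rot: [0.056, 0.998, -0.0, 0.0]
contact_force: [-0.6, 0.7, 0.0]
opening: 1.0
t 4.20 tcp_m [-176.6  140. ] z 0.0257 | shift [ 5.  -1.6 11.7] | turn [-0.   0.   0.1] | F [-0.6  0.7  0. ] q [-0.13  1.13 -0.29  1.2   0.35  0.86  0.97]
```

View pics/top2c.png

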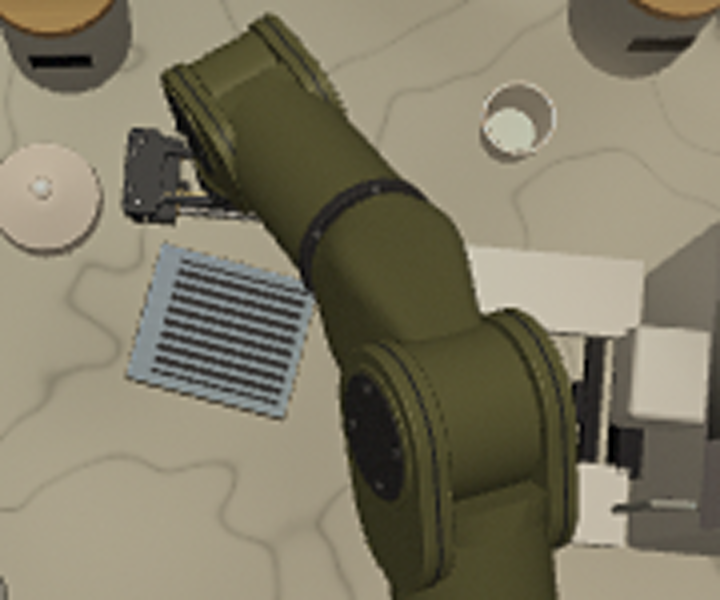

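```bash
python3 -m creep '[3,0,7,0,0,0,3,0,6,0,0,0,4,0,0,0,0,0,6,0,0,0,0,0]'
python3 -c "
from h import *
go(-.175,.08,.012,-np.pi/2)"
python3 -m creep '[8,0,0,0,0,0,8,0,0,0,0,0,8,0,0,0,0,0,8,0,0,0,0,0,5,0,0,0,0,0]'
python3 -c "
from h import *
go(-.175,.08,.012,-np.pi/2)
snap('top','top3.png')
a=cv2.imread('pics/top3.png'); cv2.imwrite('pics/top3c.png',cv2.resize(a[90:240,200:380],None,fx=4,fy=4,interpolation=cv2.INTER_CUBIC))"
```

```text
clock: 4.58
tool_pos: [0.7314, 0.1464, 0.015]
eef_rot: [0.057, 0.998, 0.001, 0.003]
contact_force: [-0.1, -1.0, 0.9]
opening: 0.997
t 4.58 tcp_m [-176.2  126.3] z 0.0150 | shift [46.3 -1.2  2.7] | turn [ 0.1  0.4 -0.1] | F [-0.1 -1.   0.9] q [-0.14  1.13 -0.28  1.26  0.36  0.79  0.94]
clock: 5.0
tool_pos: [0.6954, 0.1521, 0.0172]
eef_rot: [0.058, 0.998, 0.003, 0.008]
contact_force: [2.4, 0.5, -1.0]
opening: 1.0
t 5.00 tcp_m [-177.8   89.9] z 0.0172 | shift [ 9.9 -2.9  5. ] | turn [ 0.4  0.9 -0.2] | F [ 2.4  0.5 -1. ] q [-0.15  1.08 -0.26  1.41  0.37  0.69  0.89]
```

View pics/top3c.png

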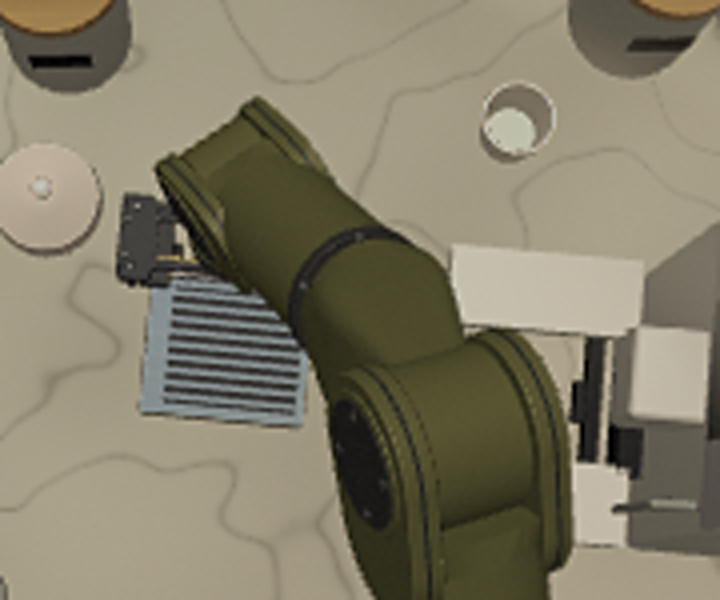

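The tray is turning into line with the fingers; its near edge now runs (139,413)–(301,426) in the crop. I'll carry on, lowering the tip again.

```bash
python3 -m creep '[4,-1.5,5,0.3,0.8,-0.2,5,0,0,0,0,0,3,0,0,0,0,0,0,0,0,0,0,0]'
python3 -c "
from h import *
go(-.175,.07,.012,-np.pi/2)
snap('top','top4.png'); snap('scene','scene4.png')
a=cv2.imread('pics/top4.png'); cv2.imwrite('pics/top4c.png',cv2.resize(a[130:240,220:380],None,fx=5,fy=5,interpolation=cv2.INTER_CUBIC))
a=cv2.imread('pics/scene4.png'); cv2.imwrite('pics/scene4c.png',cv2.resize(a[120:270,110:260],None,fx=4,fy=4,interpolation=cv2.INTER_CUBIC))"
```

```text
clock: 5.38
tool_pos: [0.6873, 0.1521, 0.0146]
eef_rot: [0.056, 0.998, 0.001, 0.005]
contact_force: [0.9, 0.5, -0.7]
opening: 0.997
t 5.38 tcp_m [-176.9   81.8] z 0.0146 | shift [11.8 -1.9  2.5] | turn [0.2 0.6 0. ] | F [ 0.9  0.5 -0.7] q [-0.16  1.08 -0.26  1.43  0.38  0.67  0.88]
```

View pics/top4c.png

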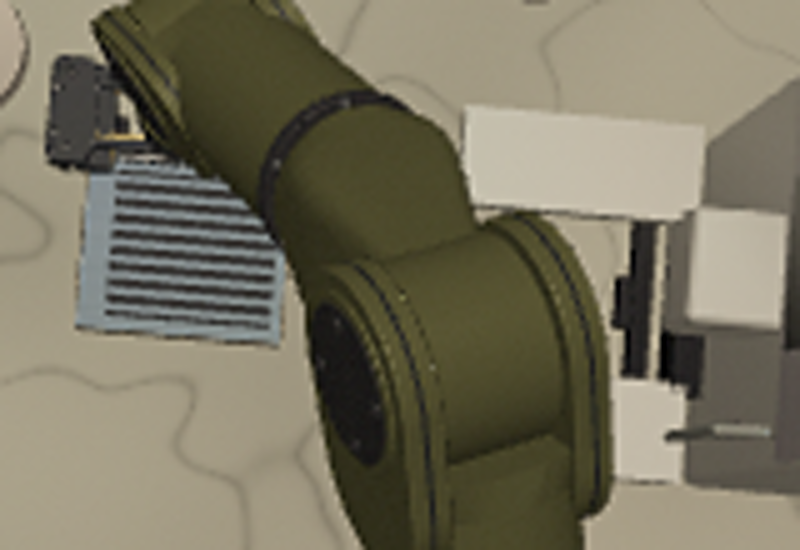

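View pics/scene4c.png

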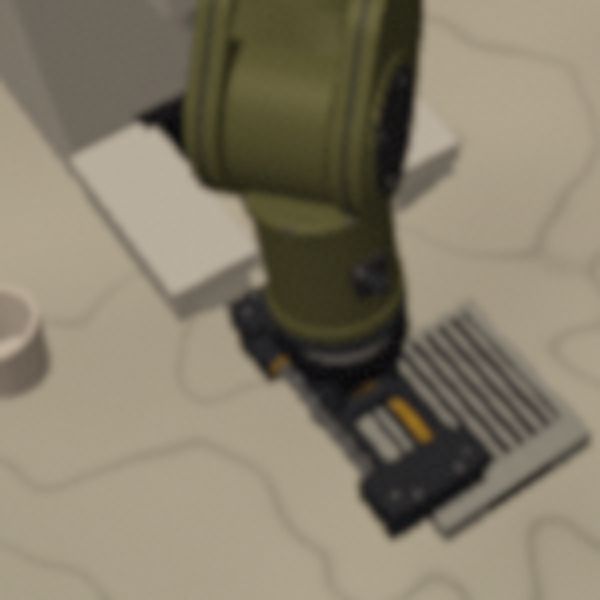

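```bash
cat >> h.py <<'E'
def tm(s,x,y,z=.022,k=5,o=(220,130)):
    p=ray(s,((x+.5)/k-.5+o[0],(y+.5)/k-.5+o[1]),z)[:2]-MP; return np.round([p@EX*1000,p@EY*1000],1)
E
python3 -c "
from h import *
s=snapshot('top')
for p in ((77,328),(280,347)): print(tm(s,*p))
for p in ((445,363),(683,385),(458,205),(463,104),(437,462)): print(tm(s,*p,z=.045))
go(-.175,.07,.012,-np.pi/2)"
```

```text
[-246.9  -49.5]
[-109.2  -50.8]
[ -0.1 -54.3]
[158.3 -55.6]
[ 0.8 52.1]
[ -0.8 120.7]
[  -0.5 -120.3]
t 5.53 tcp_m [-176.9   81.8] z 0.0145 | shift [11.8 -1.9  2.4] | turn [0.2 0.6 0. ] | F [1.4 0.3 0. ] q [-0.16  1.08 -0.26  1.43  0.38  0.67  0.88]
```

Near edge at y = -50 mm against the wanted -60, and straight within 0.01 rad. Another 10 mm of push.

```bash
python3 -m creep '[5,-1,2,0.2,0.5,0,5,0,0,0,0,0,3,0,0,0,0,0,2,0,0,0,0,0]'
python3 -c "
from h import *
go(-.175,.0715,.012,-np.pi/2)"
```

```text
clock: 5.87
tool_pos: [0.6765, 0.1523, 0.0137]
eef_rot: [0.057, 0.998, 0.001, 0.005]
contact_force: [3.8, 0.6, 0.8]
opening: 0.999
t 5.87 tcp_m [-175.9   71.1] z 0.0137 | shift [-0.4 -0.9  1.7] | turn [ 0.1  0.6 -0.1] | F [3.8 0.6 0.8] q [-0.16  1.07 -0.25  1.47  0.38  0.65  0.86]
```

```bash
python3 -m creep '[-12,0,0,0,0,0,-14,0,-5,0,0,0,0,0,-25,0,0,0,0,0,-35,0,0,0,0,0,-25,0,0,0]' 76
python3 -m creep '[0,0,-15,0,0,6.5,0,0,0,0,0,7,0,0,0,0,0,7,0,0,0,0,0,7,0,0,0,0,0,7]'
python3 -c "
from h import *
go(-.28,-.005,.15,np.pi)
snap('top','top5.png')
a=cv2.imread('pics/top5.png'); cv2.imwrite('pics/top5c.png',cv2.resize(a[130:240,220:380],None,fx=5,fy=5,interpolation=cv2.INTER_CUBIC))"
```

```text
clock: 6.28
tool_pos: [0.6877, 0.148, 0.095]
eef_rot: [0.055, 0.998, -0.005, -0.013]
contact_force: [1.5, -0.2, 0.4]
opening: 0.864
clock: 6.7
tool_pos: [0.6813, 0.1493, 0.1144]
eef_rot: [0.355, 0.935, -0.009, -0.016]
contact_force: [-0.7, -0.5, -0.9]
opening: 0.865
t 6.70 tcp_m [-173.5   76.2] z 0.1144 | shift [128.6  39.3 -33.7] | turn [-2.2 -0.5 54.8] | F [-0.7 -0.5 -0.9] q [-0.21  0.95 -0.15  1.37  0.15  0.87  0.45]
```

View pics/top5c.png

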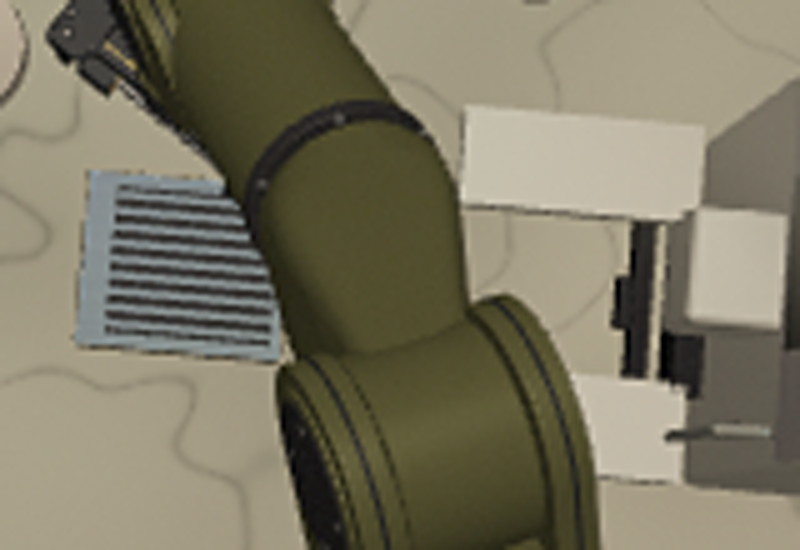

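```bash
python3 -c "
from h import *
s=snapshot('top')
for p in ((90,170),(75,347),(278,362)): print(tm(s,*p))"
python3 -m creep '[0,0,-16,0,0,7,0,0,-16,0,0,7,0,0,0,0,0,7,0,0,0,0,0,7,0,0,0,0,0,7]'
python3 -c "
from h import *
go(-.28,-.005,.15,np.pi)"
```

```text
[-247.6   58.9]
[-247.1  -62.4]
[-109.7  -61. ]
clock: 7.22
tool_pos: [0.6751, 0.1494, 0.1434]
eef_rot: [0.619, 0.785, -0.02, -0.019]
contact_force: [0.0, 1.1, -0.4]
opening: 0.862
t 7.22 tcp_m [-172.8   70. ] z 0.1434 | shift [126.4 -34.1  -4.1] | turn [-3.1  0.3 20. ] | F [ 0.   1.1 -0.4] q [-0.29  0.91  0.02  1.37 -0.02  0.92 -0.03]
```

The tray is now at y ≈ -1.5 mm, straight, with its rear edge at x = -247 mm. Next: finish the turn and go behind it.

```bash
python3 -m creep '[10,0,0,-1,0,6.5,10,0,0,-1,0,6.5,10,0,0,-1,0,6.5,0,0,0,0,0,0]'
python3 -c "
from h import *
go(-.275,-.005,.15,np.pi)"
```

```text
clock: 7.55
tool_pos: [0.6664, 0.1788, 0.1404]
eef_rot: [0.745, 0.667, -0.007, -0.002]
contact_force: [-1.3, 0.9, 0.8]
opening: 0.862
t 7.55 tcp_m [-201.    58.1] z 0.1404 | shift [ 74.  -63.   -9.5] | turn [-0.6  0.4  0.1] | F [-1.3  0.9  0.8] q [-0.39  0.9   0.12  1.42 -0.12  0.84 -0.34]
```

```bash
python3 -m creep '[19,-16,0,0,0,0,19,-16,0,0,0,0,18,-15,0,0,0,0,14,-12,0,0,0,0,0,0,0,0,0,0]'
python3 -c "
from h import *
go(-.276,-.005,.06,np.pi)"
```

```text
clock: 7.97
tool_pos: [0.6091, 0.252, 0.137]
eef_rot: [0.736, 0.677, -0.014, -0.004]
contact_force: [-0.3, 1.3, 0.3]
opening: 0.861
t 7.97 tcp_m [-267.3   -7.1] z 0.1370 | shift [ 9.8  4.2 76.8] | turn [-1.3  0.9  1.7] | F [-0.3  1.3  0.3] q [-0.53  0.87  0.12  1.52 -0.13  0.79 -0.43]
```

```bash
python3 -m creep '[6,2,10,-1,0.6,1.5,3,0,22,0,0,0,0,0,22,0,0,0,0,0,12,0,0,0,0,0,0,0,0,0]'
python3 -c "
from h import *
go(-.276,-.005,.012,np.pi)
snap('scene','scene6.png');snap('top','top6.png')
a=cv2.imread('pics/top6.png'); cv2.imwrite('pics/top6c.png',cv2.resize(a[110:240,200:380],None,fx=4,fy=4,interpolation=cv2.INTER_CUBIC))
"
```

```text
clock: 8.38
tool_pos: [0.6129, 0.2552, 0.0688]
eef_rot: [0.738, 0.675, -0.005, 0.0]
contact_force: [0.1, -0.2, 0.3]
opening: 0.863
t 8.38 tcp_m [-270.9   -3.7] z 0.0688 | shift [ 5.6 -0.8 56.8] | turn [-0.4  0.5  1.3] | F [ 0.1 -0.2  0.3] q [-0.52  0.96  0.11  1.55 -0.14  0.65 -0.44]
```

View pics/top6c.png

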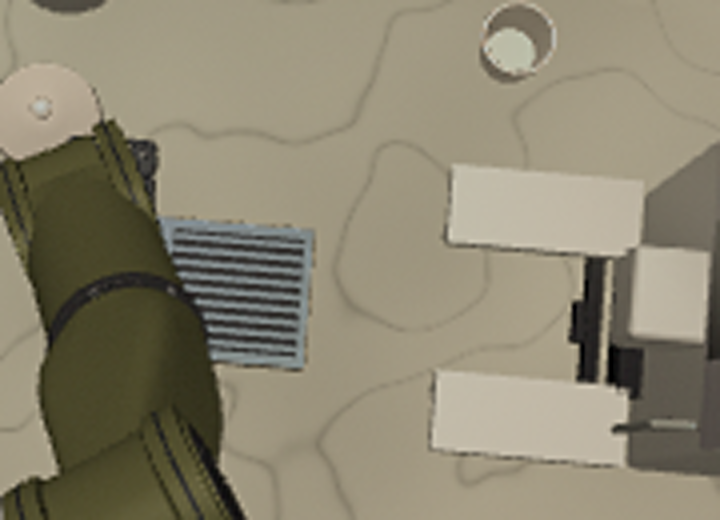

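View pics/scene6.png

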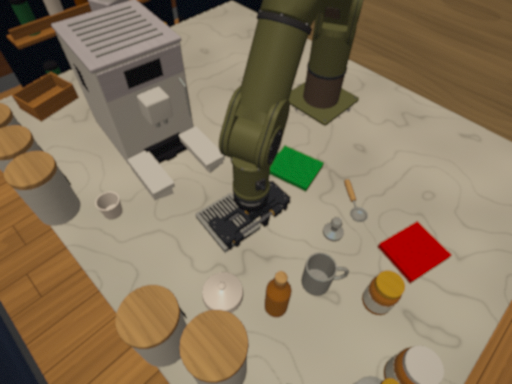

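The gripper is behind the tray and clear of the sugar bowl (scene (223,292)); the tray edge shows at top crop (165,215)–(300,368). Descending.

```bash
python3 -m creep '[5,-0.8,15,-0.4,0.5,1.2,0,0,16,0,0,0,0,0,14,0,0,0,0,0,7,0,0,0,0,0,2,0,0,0]'
python3 -c "
from h import *
go(-.276,-.004,.012,np.pi)"
```

```text
clock: 8.9
tool_pos: [0.6197, 0.2592, 0.0193]
eef_rot: [0.745, 0.667, 0.006, 0.003]
contact_force: [0.4, -0.2, -0.2]
opening: 0.865
t 8.90 tcp_m [-275.7    2.6] z 0.0193 | shift [ 0.3 -6.7  7.2] | turn [ 0.7 -0.3  0.1] | F [ 0.4 -0.2 -0.2] q [-0.52  1.03  0.1   1.56 -0.16  0.55 -0.44]
```

```bash
python3 -m creep '[-2,-3,7,0.6,-0.3,0,-8,0,0,0,0,0,-10,0,0,0,0,0,-10,0,0,0,0,0,-10,0,0,0,0,0]'
python3 -c "
from h import *
go(-.165,-.001,.012,np.pi)"
```

```text
clock: 9.32
tool_pos: [0.6122, 0.2217, 0.0117]
eef_rot: [0.744, 0.669, 0.002, -0.001]
contact_force: [-0.9, 2.9, -2.2]
opening: 0.861
t 9.32 tcp_m [-237.5   -0.6] z 0.0117 | shift [-72.5  -0.9  -0.6] | turn [ 0.1 -0.3  0.4] | F [-0.9  2.9 -2.2] q [-0.46  1.03  0.08  1.61 -0.15  0.5  -0.4 ]
```

```bash
python3 -m creep '[-11,0,0,0,0,0.4,-11,0,0,0,0,0,-11,0,0,0,0,0,-11,0,0,0,0,0,-11,0,0,0,0,0]'
python3 -c "
from h import *
go(-.165,-.001,.012,np.pi)
snap('scene','scene7.png');snap('top','top7.png')
a=cv2.imread('pics/top7.png'); cv2.imwrite('pics/top7c.png',cv2.resize(a[130:240,220:380],None,fx=5,fy=5,interpolation=cv2.INTER_CUBIC))
"
```

```text
clock: 9.73
tool_pos: [0.6057, 0.1615, 0.0126]
eef_rot: [0.746, 0.666, 0.003, -0.001]
contact_force: [-0.0, 3.2, -1.9]
opening: 0.865
t 9.73 tcp_m [-177.    -0.3] z 0.0126 | shift [-12.   -0.7   0.5] | turn [ 0.2 -0.4 -0.1] | F [-0.   3.2 -1.9] q [-0.36  1.01  0.06  1.69 -0.13  0.44 -0.33]
```

View pics/top7c.png

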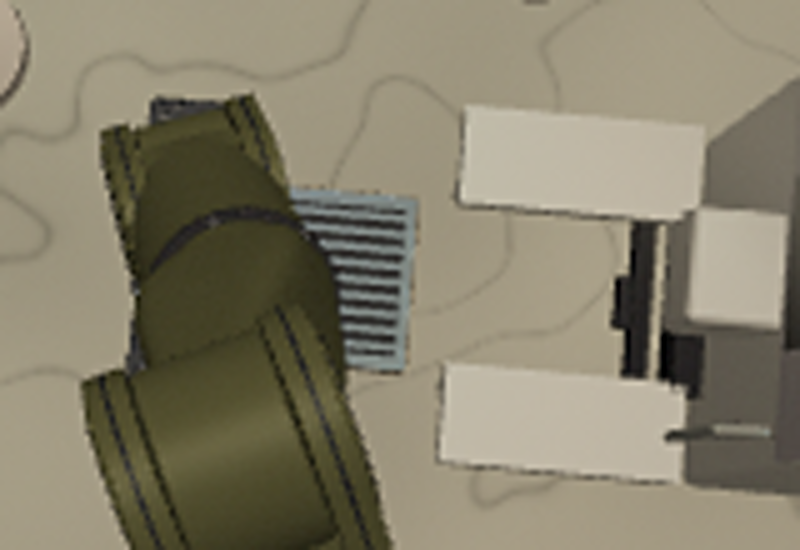

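```bash
python3 -c "
from h import *
s=snapshot('top')
for p in ((417,198),(402,373),(290,187)): print(tm(s,*p))
for n,l in (('far',(.0,.06)),):pass
import cv2
a=cv2.imread('pics/top7.png');cv2.imwrite('pics/z7.png',cv2.resize(a[160:215,280:330],None,fx=10,fy=10,interpolation=cv2.INTER_CUBIC))
a=cv2.imread('pics/scene7.png');cv2.imwrite('pics/zs7.png',cv2.resize(a[130:250,120:260],None,fx=5,fy=5,interpolation=cv2.INTER_CUBIC))"
```

```text
[-24.5  58.4]
[-25.8 -61.4]
[-111.1   58.6]
```

View pics/z7.png

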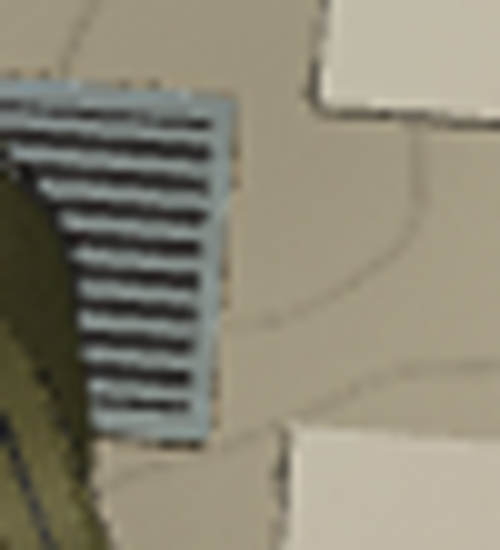

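View pics/zs7.png

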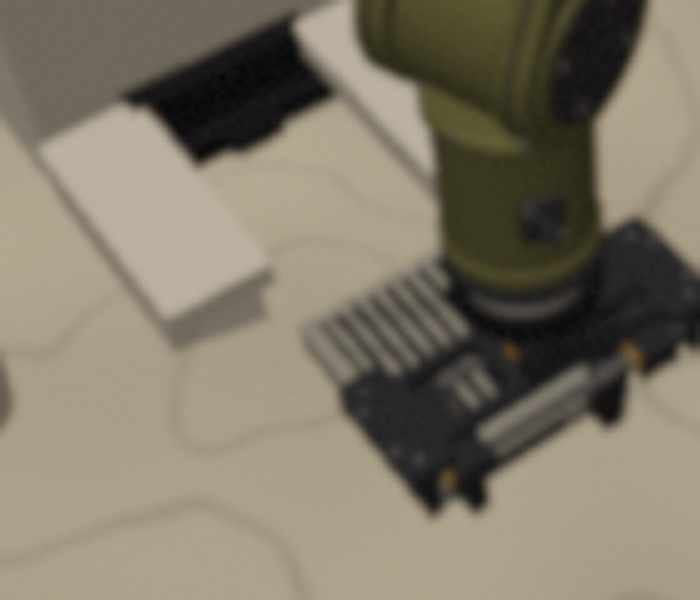

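The nose is 25 mm short of the mouth, about 1 mm off the bay's middle (58.4/-61.4 mm against lips at 52/-54) and straight. I'll push in slowly and watch the force.

```bash
python3 -m creep '[-8,0.5,0,0,-0.2,0,-8,0.3,0,0,0,0,-8,0,0,0,0,0,-8,0,0,0,0,0,-8,0,0,0,0,0]'
python3 -c "
from h import *
go(-.12,0,.012,np.pi)"
```

```text
clock: 10.3
tool_pos: [0.6025, 0.1247, 0.0129]
eef_rot: [0.745, 0.667, 0.004, -0.001]
contact_force: [0.0, 3.2, -0.5]
opening: 0.859
t 10.30 tcp_m [-140.1    0.7] z 0.0129 | shift [-20.1  -0.8   0.7] | turn [ 0.2 -0.5  0.2] | F [ 0.   3.2 -0.5] q [-0.3   1.    0.04  1.73 -0.11  0.41 -0.29]
```

```bash
python3 -m creep '[-7,0,0,0,-0.2,0.2,-7,0,0,0,0,0,-7,0,0,0,0,0,-7,0,0,0,0,0,-7,0,0,0,0,0]'
python3 -c "
from h import *
go(-.1,0,.012,np.pi)
snap('scene','scene8.png');snap('top','top8.png')
a=cv2.imread('pics/top8.png'); cv2.imwrite('pics/top8c.png',cv2.resize(a[130:240,220:380],None,fx=5,fy=5,interpolation=cv2.INTER_CUBIC))
"
```

```text
clock: 10.72
tool_pos: [0.5982, 0.0868, 0.0128]
eef_rot: [0.746, 0.666, 0.003, -0.0]
contact_force: [1.0, 3.8, 0.9]
opening: 0.865
t 10.72 tcp_m [-101.9    0.7] z 0.0128 | shift [-1.9 -0.7  0.8] | turn [ 0.2 -0.3  0. ] | F [1.  3.8 0.9] q [-0.24  0.99  0.04  1.77 -0.09  0.38 -0.25]
```

View pics/top8c.png

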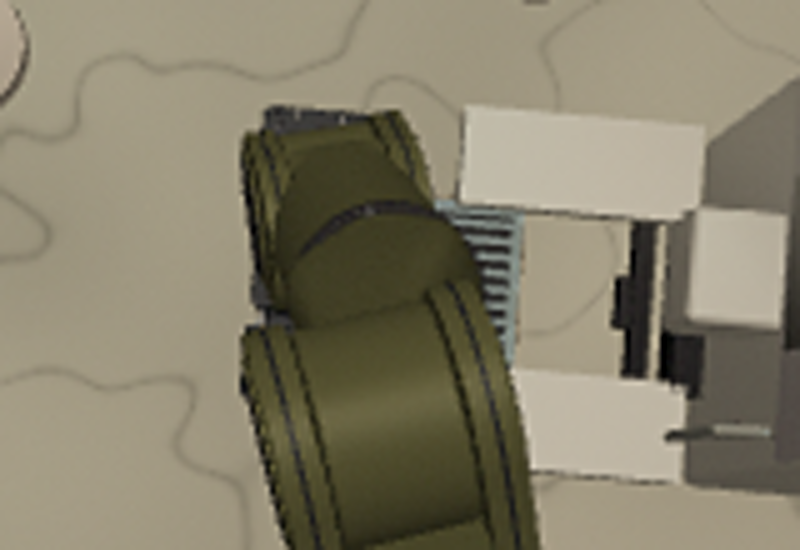

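The nose is about 48 mm inside, straight, force under 4 N. On towards the catch, smaller rows as it nears.

```bash
python3 -m creep '[-7,0,0,0,-0.2,0,-7,0,0,0,0,0,-7,0,0,0,0,0,-6,0,0,0,0,0,-5,0,0,0,0,0]'
python3 -c "
from h import *
go(-.03,0,.012,np.pi)"
```

```text
clock: 11.23
tool_pos: [0.5943, 0.0531, 0.0128]
eef_rot: [0.746, 0.666, 0.002, 0.001]
contact_force: [0.3, 3.9, 0.2]
opening: 0.862
t 11.23 tcp_m [-68.    0.6] z 0.0128 | shift [-38.   -0.7   0.7] | turn [ 0.2 -0.1  0.1] | F [0.3 3.9 0.2] q [-0.18  0.98  0.03  1.79 -0.07  0.37 -0.21]
```

```bash
python3 -m creep '[-3,0,0,0,0,0,-3,0,0,0,0,0]'
python3 -c "
from h import *
go(-.03,0,.012,np.pi)"
```

```text
clock: 11.4
tool_pos: [0.5934, 0.0458, 0.0128]
eef_rot: [0.746, 0.666, 0.002, 0.001]
contact_force: [0.6, 3.2, 0.8]
opening: 0.859
t 11.40 tcp_m [-60.6   0.6] z 0.0128 | shift [-30.6  -0.6   0.7] | turn [ 0.2 -0.1  0. ] | F [0.6 3.2 0.8] q [-0.17  0.98  0.03  1.79 -0.07  0.36 -0.2 ]
```

```bash
python3 -m creep '[-3,0,0,0,0,0,-3,0,0,0,0,0]'; python3 -m creep '[-3,0,0,0,0,0,-3,0,0,0,0,0]'
python3 -c "
from h import *
go(-.03,0,.012,np.pi)"
```

```text
clock: 11.57
tool_pos: [0.5927, 0.0395, 0.0128]
eef_rot: [0.746, 0.666, 0.002, 0.001]
contact_force: [-0.0, 3.5, -0.3]
opening: 0.857
clock: 11.73
tool_pos: [0.592, 0.0335, 0.0128]
eef_rot: [0.746, 0.666, 0.003, 0.001]
contact_force: [1.0, 3.1, 1.5]
opening: 0.865
t 11.73 tcp_m [-48.2   0.6] z 0.0128 | shift [-18.2  -0.6   0.7] | turn [ 0.2 -0.2  0.1] | F [1.  3.1 1.5] q [-0.15  0.98  0.02  1.8  -0.06  0.36 -0.19]
```

```bash
for n in 1; do python3 -m creep '[-2.5,0,0,0,0,0,-2.5,0,0,0,0,0]'; python3 -m creep '[-2.5,0,0,0,0,0]'; python3 -m creep '[-2.5,0,0,0,0,0]'; done | grep -E "tool_pos|contact"
```

```text
tool_pos: [0.5914, 0.0282, 0.0128]
contact_force: [0.1, 4.3, 0.5]
tool_pos: [0.5911, 0.0256, 0.0128]
contact_force: [-0.4, 4.1, 0.8]
tool_pos: [0.5907, 0.0229, 0.0128]
contact_force: [-0.4, 2.4, -0.2]
```

```bash
(python3 -m creep '[-2,0,0,0,0,0]'; python3 -m creep '[-2,0,0,0,0,0]';python3 -m creep '[-2,0,0,0,0,0]') | grep -E "tool_pos|contact"
```

```text
tool_pos: [0.5905, 0.0206, 0.0128]
contact_force: [0.3, 3.6, 1.4]
tool_pos: [0.5902, 0.0185, 0.0127]
contact_force: [0.2, 3.5, 1.2]
tool_pos: [0.5902, 0.018, 0.0128]
contact_force: [0.9, 10.1, 0.5]
```

The catch has been met: force up from 3.5 to 10 N at nose ≈ 0.119. Pushing it home with small rows.

```bash
(python3 -m creep '[-2,0,0,0,0,0]'; python3 -m creep '[-2.5,0,0,0,0,0]';python3 -m creep '[-2.5,0,0,0,0,0]') | grep -E "tool_pos|contact"
```

```text
tool_pos: [0.5902, 0.018, 0.0128]
contact_force: [0.7, 7.7, 1.2]
tool_pos: [0.5902, 0.018, 0.0129]
contact_force: [1.0, 7.6, 1.2]
tool_pos: [0.5902, 0.0181, 0.0129]
contact_force: [0.7, 8.2, 0.9]
```

```bash
(python3 -m creep '[-2.5,0,0,0,0,0]'; python3 -m creep '[-2.5,0,0,0,0,0]';python3 -m creep '[-2.5,0,0,0,0,0]') | grep -E "tool_pos|contact"
```

```text
tool_pos: [0.5902, 0.0181, 0.013]
contact_force: [0.4, 7.0, 0.1]
tool_pos: [0.5902, 0.0181, 0.013]
contact_force: [0.6, 9.0, 0.9]
tool_pos: [0.5902, 0.0181, 0.0131]
contact_force: [0.9, 8.1, 0.8]
```

```bash
(python3 -m creep '[-3.2,0,0.3,0,0,0]'; python3 -m creep '[-3.6,0,0.3,0,0,0]';python3 -m creep '[-4,0,0.3,0,0,0]') | grep -E "tool_pos|contact"
```

```text
tool_pos: [0.5902, 0.0181, 0.013]
contact_force: [0.4, 9.6, 6.1]
tool_pos: [0.5902, 0.0182, 0.0131]
contact_force: [1.5, 10.0, 4.8]
tool_pos: [0.5902, 0.0181, 0.0132]
contact_force: [1.3, 10.3, 4.2]
```

```bash
(python3 -m creep '[-4.5,0,0,0,0,0]'; python3 -m creep '[-5,0,0,0,0,0]';python3 -m creep '[-5,0,0,0,0,0]') | grep -E "tool_pos|contact"; python3 -c "
from h import *
go(-.03,0,.0128,np.pi)"
```

```text
tool_pos: [0.5898, 0.0179, 0.0133]
contact_force: [-0.7, 9.9, -0.1]
tool_pos: [0.5894, 0.0173, 0.0134]
contact_force: [1.0, 10.8, 1.2]
tool_pos: [0.5891, 0.0169, 0.0134]
contact_force: [-0.4, 11.3, 0.7]
t 13.32 tcp_m [-31.4  -0.5] z 0.0134 | shift [-1.5  0.4  0.5] | turn [ 0.3 -3.2  0.6] | F [-0.4 11.3  0.7] q [-0.05  0.97 -0.04  1.82 -0.06  0.33 -0.12]
```

```bash
(python3 -m creep '[-4.5,0.4,0,0,-1.5,0.4]'; python3 -m creep '[-4.5,0.2,0,0,-2,0.2]';python3 -m creep '[-4.5,0,0,0,-2,0]') | grep -E "tool_pos|contact"; python3 -c "
from h import *
go(-.03,0,.0128,np.pi)"
```

```text
tool_pos: [0.5894, 0.0143, 0.0133]
contact_force: [1.2, 7.7, -2.4]
tool_pos: [0.5896, 0.0123, 0.0131]
contact_force: [1.9, 8.9, -2.9]
tool_pos: [0.5895, 0.0105, 0.0128]
contact_force: [0.9, 8.8, -3.1]
t 13.57 tcp_m [-25.1   0.6] z 0.0128 | shift [ 4.9 -0.6 -0.2] | turn [0.4 1.7 0.1] | F [ 0.9  8.8 -3.1] q [-0.14  0.98  0.06  1.81 -0.05  0.35 -0.18]
```

```bash
(python3 -m creep '[-4,0,0,0,0.5,0]'; python3 -m creep '[-4,0,0,0,0,0]';python3 -m creep '[-4,0,0,0,0,0]') | grep -E "tool_pos|contact"; python3 -c "
from h import *
go(-.03,0,.0128,np.pi)"
```

```text
tool_pos: [0.589, 0.0104, 0.0125]
contact_force: [-0.4, 11.5, 1.7]
tool_pos: [0.5884, 0.009, 0.0125]
contact_force: [0.5, 10.2, 2.8]
tool_pos: [0.5882, 0.0086, 0.0126]
contact_force: [1.8, 14.7, 0.7]
t 13.82 tcp_m [-23.1  -0.4] z 0.0126 | shift [ 6.8  0.5 -0.3] | turn [0.3 0.6 0.5] | F [ 1.8 14.7  0.7] q [-0.12  0.98  0.03  1.82 -0.05  0.35 -0.16]
```

```bash
(python3 -m creep '[-4,0.3,0,0,0,0.3]'; python3 -m creep '[-4,0,0,0,0,0]';python3 -m creep '[-4.5,0,0,0,0,0]') | grep -E "tool_pos|contact"; python3 -c "
from h import *
go(-.03,0,.0128,np.pi)"
```

```text
tool_pos: [0.5883, 0.0087, 0.0126]
contact_force: [1.5, 11.1, 0.6]
tool_pos: [0.5884, 0.0087, 0.0127]
contact_force: [0.8, 10.9, 0.1]
tool_pos: [0.5884, 0.0087, 0.0128]
contact_force: [1.3, 11.7, 0.3]
t 14.07 tcp_m [-23.2  -0.3] z 0.0128 | shift [6.8 0.3 0.1] | turn [ 0.4 -0.4  0.4] | F [ 1.3 11.7  0.3] q [-0.1   0.98  0.01  1.82 -0.05  0.34 -0.15]
```

```bash
(python3 -m creep '[-5,0,0,0,0,0.3]'; python3 -m creep '[-5.5,0,0,0,-0.3,0]';python3 -m creep '[-6,0,0,0,-0.3,0]') | grep -E "tool_pos|contact"; python3 -c "
from h import *
go(-.03,0,.0128,np.pi)"
```

```text
tool_pos: [0.5885, 0.0086, 0.0129]
contact_force: [1.8, 12.5, 0.6]
tool_pos: [0.5886, 0.0085, 0.013]
contact_force: [1.5, 14.2, 0.2]
tool_pos: [0.5887, 0.0085, 0.013]
contact_force: [1.6, 14.9, 0.7]
t 14.32 tcp_m [-23.1   0.1] z 0.0130 | shift [ 6.9 -0.   0.4] | turn [ 0.5 -1.1  0.4] | F [ 1.6 14.9  0.7] q [-0.08  0.97 -0.    1.82 -0.05  0.34 -0.14]
```

No movement at 15 N: this is the stop (nose ≈ 0.129, within the 0.122–0.136 given). Now one firm push to about 20 N.

```bash
(python3 -m creep '[-7,0,0,0,-0.3,0]'; python3 -m creep '[-8,0,0,0,-0.3,0]';python3 -m creep '[-8.5,0,0,0,-0.3,0]') | grep -E "tool_pos|contact"; python3 -c "
from h import *
go(-.03,0,.0128,np.pi)"
```

```text
tool_pos: [0.5886, 0.0085, 0.0131]
contact_force: [1.3, 17.5, 1.4]
tool_pos: [0.5886, 0.0086, 0.0132]
contact_force: [0.9, 19.8, 1.6]
tool_pos: [0.5887, 0.0087, 0.0133]
contact_force: [0.6, 19.0, 2.5]
t 14.57 tcp_m [-23.3   0. ] z 0.0133 | shift [6.7 0.  0.7] | turn [ 0.6 -2.   0.7] | F [ 0.6 19.   2.5] q [-0.06  0.97 -0.02  1.82 -0.05  0.33 -0.13]
```

Held at the stop at 19–20 N. Back off straight, rise, and swing clear to look.

```bash
python3 -m creep '[5,0,0,0,0,0,10,0,0,0,0,0,14,0,-3,0,0,0,6,0,-20,0,0,0,0,0,-35,0,0,0]'
python3 -m creep '[10,0,-35,0,0,0,20,0,-35,0,0,0,35,0,-10,0,0,0,35,0,0,0,0,0,35,0,0,0,0,0]'
python3 -m creep '[35,0,0,0,0,0,35,0,0,0,0,0,25,0,0,0,0,0,0,0,0,0,0,0]'
python3 -c "
from h import *
go(-.03,0,.0128,np.pi)
snap('scene','scene9.png');snap('top','top9.png')
a=cv2.imread('pics/top9.png'); cv2.imwrite('pics/top9c.png',cv2.resize(a[130:240,280:380],None,fx=7,fy=5.4,interpolation=cv2.INTER_CUBIC) if 0 else cv2.resize(a[130:240,220:380],None,fx=5,fy=5,interpolation=cv2.INTER_CUBIC))
"
```

```text
clock: 14.98
tool_pos: [0.5862, 0.0393, 0.0681]
eef_rot: [0.744, 0.668, 0.01, -0.011]
contact_force: [0.2, -0.6, -0.1]
opening: 0.866
clock: 15.4
tool_pos: [0.6051, 0.1572, 0.1624]
eef_rot: [0.752, 0.659, 0.007, -0.002]
contact_force: [1.4, -0.2, 0.2]
opening: 0.862
clock: 15.73
tool_pos: [0.6178, 0.2629, 0.1666]
eef_rot: [0.75, 0.661, 0.009, -0.0]
contact_force: [-0.6, 0.6, -0.2]
opening: 0.858
t 15.73 tcp_m [-279.1    0.3] z 0.1666 | shift [-251.2    1.4  150.3] | turn [ 0.7 -0.8 -0.8] | F [-0.6  0.6 -0.2] q [-0.52  0.83  0.1   1.51 -0.11  0.8  -0.5 ]
```

View pics/top9c.png

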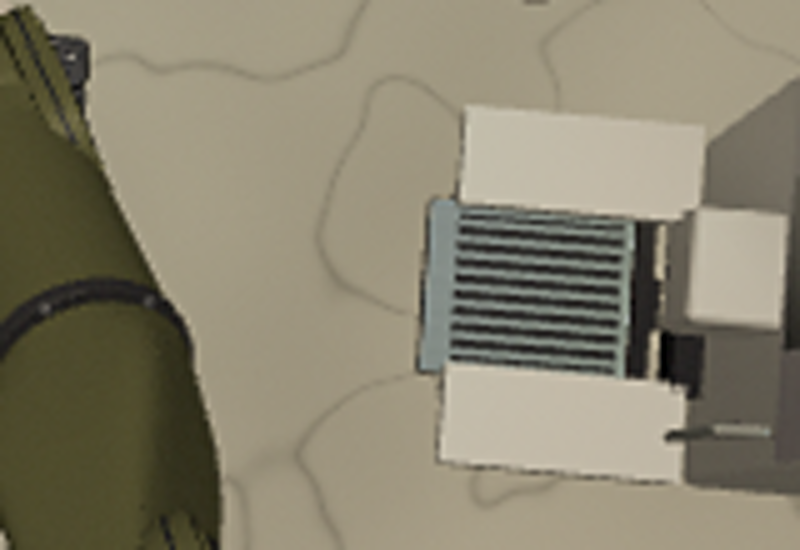

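View pics/scene9.png

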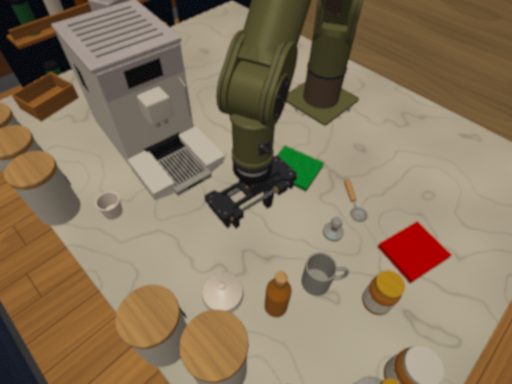

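```bash
python3 -c "
from h import *
s=snapshot('top')
for p in ((430,197),(419,371)): print(tm(s,*p))
print(tm(s,632,222),tm(s,623,376))
for c in ('top','scene'):
  for t in ('sugar','cup','syrup'): print(c,t,np.round(find_in(t,c)[0]['xy']))"
```

```text
[-15.8  59.8]
[-14.4 -59.1]
[122.   54.2] [122.9 -50.9]
top sugar [410. 187.]
top cup [330. 119.]
top syrup [182. 163.]
scene sugar [225. 294.]
scene cup [110. 204.]
scene syrup [275. 296.]
```

The tray stands 15 mm proud (4–18 allowed), so its origin is at x ≈ 0.055. It is centred within 1 mm and straight within about 0.01 rad. The catch gave about 9.5 mm before the hard stop. The other things are where they were.

```bash
python3 -c "
from h import *
print(finish_job())"
```

```text
the job is handed in; nothing more can be done
None
```

I slid the steel tray into the bay, past the catch and up against the stop, and handed the job in after about 16 s of the 67 s allowed; it reports no verdict.

- **Lining up:** I pushed the tray straight from its far side with both fingers. Then I pushed it in from the rear end, flat on the counter the whole way.
- **Catch and stop:** the catch gave way at about 10–11 N on the wrist over about 9.5 mm. The tray then stalled against the stop. It took one push there, building up to 19–20 N at the wrist. That reading includes about 3.5 N of sliding friction, so the stop itself felt roughly 16 N, above the required 12 N and well below 40 N.
- **Final position:** the last top picture puts the tray's origin at x ≈ 0.055 m, about 15 mm proud. It is within 1 mm of the middle line and about 0.01 rad of straight. The gripper is clear of everything.
- **Depth reading:** the nose came out at 0.122–0.123 m in the camera and about 0.129 m from the gripper's position. Both lie in the stop's stated range and beyond the x = 0.049 m limit.
- **Other things:** the sugar bowl, syrup bottle and cup show no movement in the pictures. The network's top-view "sugar" hit landed on the machine and was wrong; its scene-view hit and the picture show the bowl in place. I checked the tamper, jug, jar and spoon only by eye in the last picture.

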